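Pack the red grip sleeve and slide the pencil case shut

ROBOT

A 7-joint arm with a two-finger parallel gripper is mounted at the origin on the work surface. World frame = base frame: x ahead of the robot, y to its left, z up, the work surface at z = 0. Lengths are in m, angles in rad, forces in N, time in s.
With the tool pointing down it reaches from about 0.425 to 0.8 m from the base axis. Payload 8.3 kg.
Tool frame: the origin (TCP) lies midway between the tips of the shut fingers; the grasp point (between the pads) lies r.hold_point_z behind it (r.hold_point_z is the distance from the TCP to the grasp point, in m); z points along the fingers, y is the direction in which the jaws open and shut (so a half turn about z gives the same grasp; the last joint's range is limited). The gripper opens to 85 mm and grips with 20 to 120 N. Pads are 22 mm wide; open, the fingers measure 114 mm over their backs; the gripper's body (76 mm by 85 mm) begins 54 mm behind the grasp point. The pads swing forward as they close: fully open they stand 13 mm farther back than shut.
Start: joints at [-1.163, 0.383, 0.016, 1.37, -0.006, 1.388, -0.046], TCP at [0.283, 0.557, 0.231] pointing down, gripper open.
Joint ranges: [-2.95, 2.95], [-0.25, 2.06], [-1.52, 1.56], [0.18, 2.33], [-1.44, 4.58], [0.02, 2.06], [-3.01, 3.01]. Speed limits (rad/s): [2.39, 2.39, 3.01, 3.01, 3.14, 3.14, 3.14].

INTERFACE

Orientations are given as a 3x3 rotation matrix whose columns are the frame's x, y, z axes.
In Python, from rig import readout, eyes, close_job, spotter, r gives the robot as it stands.
- The arm moves only by the tool apply_moves, never from a script. Its argument "commands" is text: rows parted by semicolons, each of 7 numbers parted by spaces: the finger opening in cm, from 0 to 8.54, then the shift along the world's x, y, z in cm, then the turn, a rotation vector about the world's x, y, z in rad. A call has 1 to 12 rows; each row is the pose to reach, as a shift and turn from the pose commanded when the call began; what a row does not reach only later rows make up. A row lasts 1/8 s, in which the tool goes at most 62.5 mm and 10.7 degrees, less where a joint would pass 70% of its speed; a pose out of reach is approached as far as the arm can. A call with a gripper value outside its range is refused whole. The fingers move at their own pace and stop on an object; "force" is the grip in N (left out, the last holds). Time passes only in rows, so rows that repeat a pose let the fingers close. It gives the time, the measured TCP pose, the force and the opening at its end, in the units of the state.
- readout.read_state(): the state, without advancing time (a new reading comes with each control period).
- eyes.capture(name): name is "side" or "top" or "wrist"; returns (picture, depth): 420x560x3 uint8, red, green, blue; 420x560 float32, m along the optical axis (not along the pixel's ray), 0 where there is no reading.
- eyes.camera_info(name): a dict with "fov_y" (degrees; the focal length in pixels is half the picture's height over the tangent of half this angle, whatever the lens; pixels are square), "cx", "cy" (the principal point, pixels), "pose" (4x4, takes a point from camera to world coordinates); the wrist camera has in their place "hand_eye" (4x4, takes a point from camera to tool coordinates, whose origin is the TCP and whose axes are the flange's). Camera axes: x right, y up, looking along -z (the intrinsics and any distortion apply to the point x, -y, -z); pixel columns grow to the right and rows downward; lengths in m; the calibration is good to about 2 mm. A picture is of the moment at which its call begins: read the wrist's pose just before it. camera_info takes no time and is no camera call.
- close_job(): hands the job in, once; it reports no verdict.
Trained networks look in the newest picture that a camera, given by its name, has taken for a name from the list of things; names that differ only in an ending like _2 or _b are one class to them, and where a whole thing is asked for, a point or a joint stands for the part that bears it (a point fixed in the world has none). Each returns a list of dicts, best first, with "score" (0 to 1); they miss things now and then, are a little off and sometimes report something else, mostly with a low value. They report only what shows in the picture. A call takes as long as a camera call. They do not tell look-alikes from the thing itself.
- spotter.recognise(camera, label): "position" ([x, y, z] in m, in the coordinates of the camera as it stood for that picture, good to about 4 mm: the middle of the surface that is visible of it).
- spotter.cut_out(camera, label): "mask" (420x560 bool, what is visible of it).
The state is a dict: "time_s": time; "qpos": joint angles; "joint_velocities": joint speeds; "effort": joint torques, N m; "position": TCP position; "tool_rot": TCP orientation; "wrist_force": force on the tool from outside, world axes, zero at the start; "ft_torque": the same for the moment, N m; "gripper_width": opening from 0.0 (shut) to 1.0 (fully open).
Only numpy, scipy, OpenCV 4.12 (cv2) and the standard library are available. Lean on these libraries where they do the work, as an engineer would, in place of code of your own. Each camera call takes 0.05 s, during which the arm holds its last target. There are 200 camera calls.

TASK

Put the red grip sleeve into the open end of the slide-top walnut pencil case, let go of it, then slide the case's lid shut by its brass pull, forcing it over the small end ridge until it is fully home. Leave the sleeve inside the closed case.

Things in the scene. Friction and masses are not known exactly. Their poses are not given: they have to be found in the camera images.
- red_sleeve_center (a point): Centre of the loose red acrylic grip sleeve: hexagonal bar 45 mm long, 16 mm across flats, about 20 g, lying on a flat on the table, so 8 mm up. x is its long axis, z up. A black sleeve of the same shape and a chrome clip lie near: not wanted.
- well (a point): On the inner floor, 9 mm up, under the open end of the fixed walnut case (104 x 240 mm, 50 mm high, walls 7-8 mm). z up, y along the case, x across. Inside is x -45 to 45 mm (6 mm lips on both long sides leave 82 mm at the top), y -50 (end wall) to 174 mm; the opening runs from y = -50 mm to -50 mm + lid value, 0.10 m or more at the start.
- lid (a joint): Opening of the sliding lid (paler wood, 88 x 230 x 5 mm, in grooves in the case's sides), m: 0 = shut at its stop, 0.13 = most; shuts along the case's -y, opens along +y. Starts at 0.10 to 0.125. Drag 1 to 2 N; from about 0.021 to 0.016 it must be forced over a springy end ridge (about 13 N), then runs free to the stop.
- lid_pull (a point): Centre of the brass pull, 58 mm above the table: an upright block on the middle of the lid, 44 mm across the case (x), 16 mm along the slide (y), 26 mm high, its foot on the lid's top at 45 mm. Axes as point well; moving it along -y shuts the lid. Pinch it from above, one finger before and one behind it along y.
There are look-alikes about, which are no part of the job. Of the things like the part that bears red_sleeve_center, leave any that is pink or turquoise; of the rest the smaller one is meant.

How it is judged:
By the outcome, as a careful person would: the job done as asked, in the order asked, and still so for the second after the job is handed in, with the robot touching nothing.
It also fails if it takes over 42 s, if anything falls off the work surface, if the arm or the gripper's body presses on something with over 40 N, if the wrist force passes 120 N, or if a joint passes its speed limit or range.

## Working session

There is one attempt and no reset: what is moved stays moved. The work goes in short steps, Python scripts to look and compute and a tool call to move; the robot and the scene stay as the last step left them, time stands still between calls to the robot, and variables do not carry over. Pictures are saved under pics/ and viewed, about 8 in all and at most 12, crops included, and the job is handed in when it is done.

Besides the shell and the picture viewer there is one more tool, called after "Request:" in YAML: its name, and indented under it one key for each argument. apply_moves: Moves the arm, as the interface text tells. Its arguments: {"type":"object","properties":{"commands":{"type":"string"},"force":{"type":"number"}},"required":["commands"]}

```bash
mkdir -p pics; cat > h.py <<'E'
import numpy as np, cv2
from rig import readout, eyes, close_job, spotter, r
def cloud(name,d):
    c=eyes.camera_info(name); f=210/np.tan(np.radians(c["fov_y"])/2)
    v,u=np.mgrid[:420,:560]
    P=np.stack([(u-c["cx"])/f*d,-(v-c["cy"])/f*d,-d],-1)
    if "pose" in c: T=c["pose"]
    else:
        s=readout.read_state(); T=np.eye(4); T[:3,:3]=s["tool_rot"]; T[:3,3]=s["position"]; T=T@c["hand_eye"]
    return P@T[:3,:3].T+T[:3,3], T
def save(n,im,s=None):
    cv2.imwrite(n,cv2.cvtColor(im,cv2.COLOR_RGB2BGR))
E
python3 - <<'E'
from h import *
print({k:(np.round(v,3) if k!="effort" else 0) for k,v in readout.read_state().items()},r.hold_point_z)
for n in ["top","side"]:
    im,d=eyes.capture(n); save(f"pics/{n}0.png",im); P,T=cloud(n,d); np.savez(f"{n}0.npz",im=im,d=d,P=P)
    ci=eyes.camera_info(n); print(n,{k:np.round(v,3).tolist() if k=="pose" else v for k,v in ci.items()})
    for l in ["red_sleeve_center","lid_pull","lid"]:
        for o in spotter.recognise(n,l): print(n,l,round(o["score"],2),np.round(T[:3,:3]@o["position"]+T[:3,3],3))
        for o in spotter.cut_out(n,l):
            m=o["mask"]; v,u=np.where(m); print("  mask",round(o["score"],2),m.sum(),u.mean().round(),v.mean().round(),np.median(P[m],0).round(3),np.median(im[m],0))
E
```

```text
{'time_s': np.float64(0.0), 'qpos': array([-1.163,  0.384,  0.016,  1.371, -0.006,  1.388, -0.046]), 'joint_velocities': array([-0.001, -0.001,  0.001,  0.   ,  0.   ,  0.001,  0.002]), 'effort': 0, 'position': array([0.283, 0.557, 0.23 ]), 'tool_rot': array([[-0.891,  0.453, -0.001],
       [ 0.453,  0.891, -0.002],
       [-0.   , -0.002, -1.   ]]), 'wrist_force': array([-1.07 , -0.343, -1.083]), 'ft_torque': array([ 0.027, -0.019,  0.005]), 'gripper_width': np.float64(1.0)} 0.0187
top {'fov_y': 55.5472360367697, 'cx': 276.26707725998426, 'cy': 205.60065700979357, 'pose': [[-0.028, 0.988, -0.154, 0.428], [-1.0, -0.026, 0.015, -0.144], [0.011, 0.155, 0.988, 0.788], [0.0, 0.0, 0.0, 1.0]]}
top red_sleeve_center 0.9 [ 0.617 -0.3    0.018]
top red_sleeve_center 0.89 [ 0.557 -0.405  0.022]
top red_sleeve_center 0.52 [ 0.521 -0.304  0.016]
top red_sleeve_center 0.52 [ 0.434 -0.316  0.015]
  mask 0.96 445 401.0 197.0 [ 0.559 -0.401  0.021] [ 58. 131. 128.]
  mask 0.63 328 345.0 171.0 [ 0.613 -0.293  0.019] [146.  46.  42.]
  mask 0.56 235 362.0 263.0 [ 0.433 -0.32   0.014] [175. 115. 131.]
[... 494 characters left out ...]
, 0.0, 0.0, 1.0]]}
side red_sleeve_center 0.89 [ 0.435 -0.321  0.019]
side red_sleeve_center 0.69 [ 0.553 -0.409  0.024]
side red_sleeve_center 0.63 [ 0.61  -0.302  0.017]
side red_sleeve_center 0.6 [ 0.512 -0.304  0.012]
  mask 0.97 483 316.0 355.0 [ 0.43  -0.32   0.015] [196.  94. 119.]
  mask 0.92 410 354.0 312.0 [ 0.517 -0.306  0.015] [168.  15.   9.]
  mask 0.84 520 392.0 274.0 [ 0.61  -0.298  0.02 ] [138.5  13.    8. ]
  mask 0.59 997 426.0 347.0 [ 0.553 -0.406  0.022] [  4. 123. 117.]
side lid_pull 0.7 [0.572 0.189 0.046]
  mask 0.93 2514 205.0 123.0 [0.574 0.189 0.046] [121.  71.  32.]
side lid 0.78 [0.571 0.191 0.045]
  mask 0.63 2540 205.0 123.0 [0.574 0.189 0.046] [121.  71.  32.]
```

```bash
python3 - <<'E'
from h import *
a=np.load("top0.npz");b=np.load("side0.npz")
save("pics/top0b.png",cv2.resize(a["im"],(800,600),interpolation=cv2.INTER_CUBIC))
c1=cv2.resize(a["im"][140:290,320:430],(400,545),interpolation=cv2.INTER_CUBIC);c2=cv2.resize(b["im"][245:395,280:390],(400,545),interpolation=cv2.INTER_CUBIC)
save("pics/crop.png",np.hstack([c1,c2]))
for n,z in (("top",a),("side",b)):
    P=z["P"];im=z["im"].astype(int);ok=z["d"]>0
    red=(im[...,0]>100)&(im[...,1]<75)&(im[...,2]<75)&ok&(P[...,1]<-.2)&(P[...,2]>.004)
    k,l,st,ce=cv2.connectedComponentsWithStats(red.astype(np.uint8))
    for i in range(1,k):
        if st[i,4]<60: continue
        p=P[l==i].astype(np.float32); t=p[p[:,2]>np.percentile(p[:,2],60)-.003]
        (c,s,an)=cv2.minAreaRect(t[:,:2]*1000); print(n,"red",ce[i].round(),np.round(c),np.round(s,1),round(an,1),"z95",np.percentile(p[:,2],95).round(4), cv2.minAreaRect(p[:,:2]*1000))
    # case: heights
    reg=ok&(P[...,1]>-.05)&(P[...,2]>.03)&(P[...,2]<.056)&(P[...,0]>.35)
    p=P[reg].astype(np.float32);print(n,"case",cv2.minAreaRect(p[:,:2]*1000),np.percentile(p[:,2],[5,50,95]))
    reg=ok&(P[...,1]>-.05)&(P[...,2]>.064)&(P[...,2]<.08)&(P[...,0]>.35)
    k,l,st,ce=cv2.connectedComponentsWithStats(reg.astype(np.uint8))
    for i in range(1,k):
        if st[i,4]>30: p=P[l==i].astype(np.float32);print(n,"pull",st[i,4],ce[i].round(),p.mean(0),cv2.minAreaRect(p[:,:2]*1000))
E
```

```text
top red [346. 171.] [ 616. -297.] [17.8 59.1] 33.9 z95 0.0222 ((615.3137817382812, -296.8023681640625), (22.812280654907227, 59.27898025512695), 33.39891052246094)
top red [352. 218.] [ 520. -305.] [44.2 12.9] 32.3 z95 0.0176 ((519.862060546875, -304.2314147949219), (44.272823333740234, 15.092890739440918), 30.294231414794922)
top case ((568.3427734375, 138.95361328125), (358.7827453613281, 104.24760437011719), 79.55200958251953) [0.04173529 0.04442091 0.05018141]
top pull 234 [ 83. 190.] [0.57854015 0.19688371 0.06919452] ((578.8756713867188, 197.72032165527344), (17.716644287109375, 43.7117805480957), 76.18560028076172)
side red [393. 274.] [ 613. -296.] [16.2 58.4] 35.6 z95 0.0225 ((611.9998779296875, -297.0749206542969), (19.490951538085938, 58.403194427490234), 36.196414947509766)
side red [353. 311.] [ 520. -304.] [46.6 13.6] 31.6 z95 0.0178 ((519.6644287109375, -303.3931884765625), (46.84734344482422, 17.41292953491211), 28.87851333618164)
side case ((567.284423828125, 139.01739501953125), (359.4030456542969, 105.31608581542969), 79.52542114257812) [0.03488944 0.04664497 0.05198723]
side pull 159 [202. 112.] [0.57639736 0.196212   0.07035588] ((577.815185546875, 197.73147583007812), (19.505069732666016, 43.47974395751953), 80.07498931884766)
```

View pics/top0b.png

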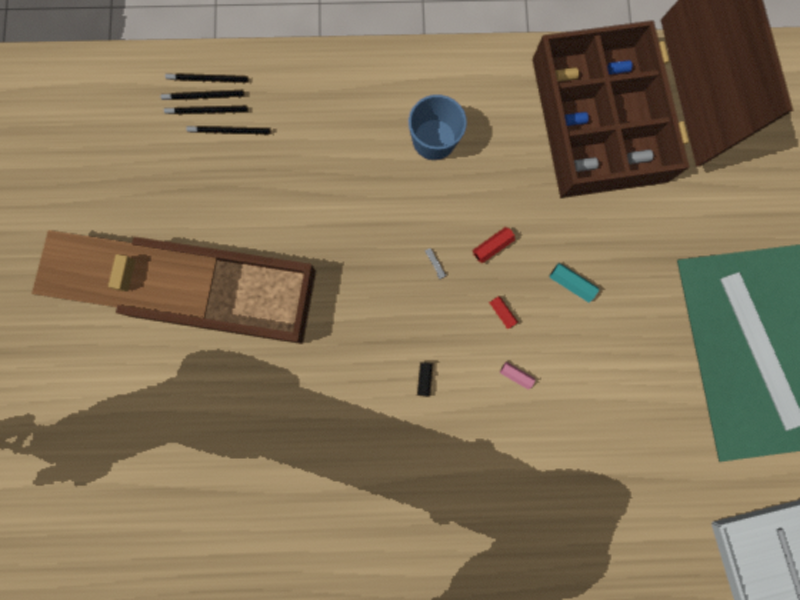

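View pics/crop.png

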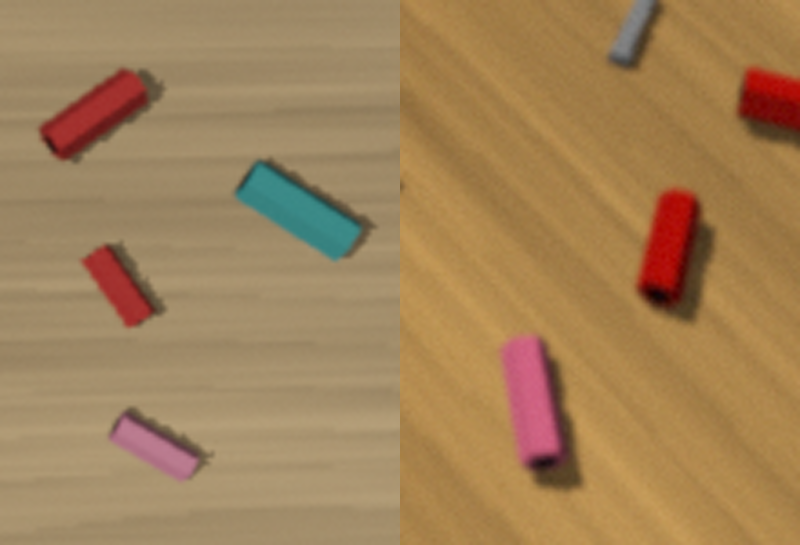

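Four bars look alike: small red (352,218, 45×16 mm, 17 mm tall), large red (346,171, 59×20 mm), turquoise (401,197) and pink (362,263). Turquoise and pink are excluded, so the smaller red at (352,218) is the one meant. The crop confirms this. The case's open end faces world -y, and its axis is about 79.5°.

Request:
apply_moves:
  commands: "8.5 21.7 -40.7 0 0 0 -1.06;8.5 21.7 -40.7 0 0 0 -1.06;8.5 21.7 -40.7 0 0 0 -1.06;8.5 21.7 -40.7 0 0 0 -1.06;8.5 21.7 -40.7 0 0 0 -1.06;8.5 21.7 -40.7 0 0 0 -1.06;8.5 21.7 -40.7 0 0 0 -1.06;8.5 23.7 -86.1 -4 0 0 -2.13;8.5 23.7 -86.1 -4 0 0 -2.13;8.5 23.7 -86.1 -4 0 0 -2.13;8.5 23.7 -86.1 -4 0 0 -2.13;8.5 23.7 -86.1 -4 0 0 -2.13"
  force: 40

```text
time_s: 2.2
position: [0.5097, -0.1415, 0.2054]
tool_rot: [[0.785, 0.619, 0.001], [0.619, -0.785, 0.001], [0.001, 0.0, -1.0]]
wrist_force: [0.8, 1.0, -0.3]
gripper_width: 0.999
```

```bash
python3 - <<'E'
from h import *
print([x for x in dir(r) if x[0]!="_"])
# case geometry in case frame
for n in ("top","side"):
    z=np.load(f"{n}0.npz");P=z["P"];ok=z["d"]>0
    # rim only: z>.0475,<.054
    reg=ok&(P[...,1]>-.06)&(P[...,1]<.3)&(P[...,0]>.45)&(P[...,0]<.68)&(P[...,2]>.0475)&(P[...,2]<.055)
    p=P[reg].astype(np.float32);print(n,"rim",cv2.minAreaRect(p[:,:2]*1000))
    th=np.radians(79.5);ay=np.array([np.cos(th),np.sin(th)]);ax=np.array([ay[1],-ay[0]])
    q=(P[...,:2]-[.5457,.019]); X=q@ax;Y=q@ay
    for y in np.arange(-.07,.3,.01):
        m=ok&(abs(Y-y)<.005)&(abs(X)<.03); 
        if m.sum()>5: print(f"{y:.2f}:{np.median(P[...,2][m]):.3f}",end=" ")
    print()
    for y in (-.02,.02,.1,.15,.2,.26):
        m=ok&(abs(Y-y)<.015)&(P[...,2]>.04)&(abs(X)<.08)
        print(y,X[m].min().round(4),X[m].max().round(4))
E
```

```text
['Unreachable', 'hold_point_z']
top rim ((565.5938720703125, 124.44879150390625), (329.1461181640625, 104.17057800292969), 79.59486389160156)
-0.07:-0.001 -0.06:0.007 -0.05:0.049 -0.04:0.008 -0.03:0.008 -0.02:0.008 -0.01:0.008 0.00:0.008 0.01:0.008 0.02:0.008 0.03:0.008 0.04:0.008 0.05:0.008 0.06:0.008 0.07:0.009 0.08:0.043 0.09:0.044 0.10:0.044 0.11:0.044 0.12:0.044 0.13:0.044 0.14:0.044 0.15:0.044 0.16:0.044 0.17:0.045 0.18:0.069 0.19:0.068 0.20:0.044 0.21:0.044 0.22:0.044 0.23:0.044 0.24:0.044 0.25:0.044 0.26:0.044 0.27:0.044 0.28:0.044 0.29:0.044 
-0.02 -0.0516 0.0525
0.02 -0.0516 0.0523
0.1 -0.0516 0.0524
0.15 -0.0516 0.0524
0.2 -0.0437 0.0442
0.26 -0.0437 0.0444
side rim ((566.5733642578125, 134.82728576660156), (349.3595275878906, 105.16223907470703), 79.53329467773438)
-0.07:0.001 -0.06:0.021 -0.05:0.038 -0.01:0.011 0.00:0.010 0.01:0.010 0.02:0.010 0.03:0.010 0.04:0.010 0.05:0.010 0.06:0.010 0.07:0.012 0.08:0.045 0.09:0.045 0.10:0.045 0.11:0.046 0.12:0.046 0.13:0.046 0.14:0.046 0.15:0.046 0.16:0.046 0.17:0.047 0.18:0.062 0.19:0.071 0.20:0.046 0.21:0.046 0.22:0.046 0.23:0.046 0.24:0.046 0.25:0.046 0.26:0.047 0.27:0.046 0.28:0.047 0.29:0.047 
-0.02 -0.0529 0.0517
0.02 -0.0529 0.0521
0.1 -0.0531 0.0513
0.15 -0.0531 0.0514
0.2 -0.0462 0.0431
0.26 -0.0451 0.042
```

Request:
apply_moves:
  commands: "8.5 1 -16.2 -7 0 0 -0.127;8.5 1 -16.2 -7 0 0 -0.127;8.5 1 -16.2 -7 0 0 -0.127;8.5 1 -16.2 -7 0 0 -0.127;8.5 1 -16.2 -7 0 0 -0.127"

```text
time_s: 2.82
position: [0.5198, -0.3015, 0.135]
tool_rot: [[0.854, 0.519, -0.0], [0.519, -0.854, 0.0], [0.0, -0.0, -1.0]]
wrist_force: [1.7, 0.8, 0.2]
gripper_width: 0.995
```

```bash
python3 - <<'E'
from h import *
s=readout.read_state();print(s["position"].round(4),s["tool_rot"].round(3).tolist(),s["wrist_force"].round(1))
im,d=eyes.capture("wrist"); P,T=cloud("wrist",d); save("pics/w1.png",im)
z=im.astype(int);red=(z[...,0]>90)&(z[...,1]<75)&(z[...,2]<75)&(d>0)&(P[...,2]>.004)
k,l,st,ce=cv2.connectedComponentsWithStats(red.astype(np.uint8))
for i in range(1,k):
    if st[i,4]<100: continue
    p=P[l==i].astype(np.float32);t=p[p[:,2]>.012]
    print(ce[i].round(),st[i,4],cv2.minAreaRect(t[:,:2]*1000),cv2.minAreaRect(p[:,:2]*1000),np.percentile(p[:,2],[5,50,95]).round(4))
E
```

```text
[ 0.5198 -0.3015  0.135 ] [[0.854, 0.519, -0.0], [0.519, -0.854, 0.0], [0.0, -0.0, -1.0]] [1.7 0.8 0.2]
[333. 106.] 2222 ((615.6951904296875, -293.5777282714844), (23.790180206298828, 59.1988525390625), 33.90497589111328) ((615.7108154296875, -293.5584411621094), (24.006044387817383, 59.17066192626953), 34.03165817260742) [0.0127 0.0212 0.023 ]
[280. 206.] 805 ((520.7613525390625, -301.6975402832031), (44.59665298461914, 14.348563194274902), 31.91376495361328) ((521.2078857421875, -302.562744140625), (44.578712463378906, 17.697086334228516), 32.70057678222656) [0.0109 0.0166 0.018 ]
[252. 284.] 262 ((439.5927734375, -319.66998291015625), (44.393978118896484, 4.718280792236328), 61.16969680786133) ((438.966064453125, -319.9987487792969), (45.32565689086914, 6.1735687255859375), 58.351104736328125) [0.0093 0.0122 0.0156]
```

View pics/w1.png

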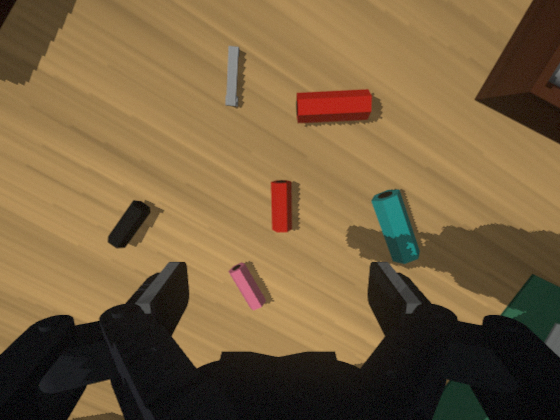

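The wrist view shows the small red sleeve at (281,206), centred between the jaws. The wrist measurement agrees with the top and side cameras to within about 3 mm.

Request:
apply_moves:
  commands: "4.5 0.1 -0.1 -6 0 0 0.02;4.5 0.1 -0.1 -11 0 0 0.02;4.5 0.1 -0.1 -12.5 0 0 0.02;4.5 0.1 -0.1 -13.1 0 0 0.02;4.5 0.1 -0.1 -13.1 0 0 0.02;1 0.1 -0.1 -13.1 0 0 0.02;1 0.1 -0.1 -13.1 0 0 0.02;1 0.1 -0.1 -13.1 0 0 0.02;1 0.1 -0.1 -13.1 0 0 0.02;1 0.1 -0.1 -13.1 0 0 0.02"
  force: 40

```text
time_s: 4.12
position: [0.5216, -0.3033, 0.0058]
tool_rot: [[0.844, 0.536, 0.002], [0.536, -0.844, -0.001], [0.002, 0.002, -1.0]]
wrist_force: [-1.6, 1.2, 6.4]
gripper_width: 0.189
```

Request:
apply_moves:
  commands: "1 0 0 4 0 0 0;1 0 0 10 0 0 0;1 0 0 12 0 0 0;1 2.4 32.2 12 0 0 0.822;1 2.4 32.2 12 0 0 0.822;1 2.4 32.2 12 0 0 0.822;1 2.4 32.2 12 0 0 0.822;1 2.4 32.2 12 0 0 0.822;1 2.4 32.2 12 0 0 0.822;1 2.4 32.2 12 0 0 0.822;1 2.4 32.2 12 0 0 0.822;1 2.4 32.2 12 0 0 0.822"

```text
time_s: 5.62
position: [0.5446, 0.0171, 0.1242]
tool_rot: [[0.185, 0.983, 0.0], [0.983, -0.185, -0.0], [-0.0, 0.0, -1.0]]
wrist_force: [0.2, -0.3, -0.7]
gripper_width: 0.191
```

```bash
python3 - <<'E'
from h import *
s=readout.read_state();print(s["position"].round(4),s["tool_rot"].round(3).tolist(),s["wrist_force"].round(1),s["gripper_width"])
im,d=eyes.capture("wrist"); P,T=cloud("wrist",d); save("pics/w2.png",im)
im2,d2=eyes.capture("side")
save("pics/w2.png",np.hstack([cv2.resize(im,(400,300)),cv2.resize(im2,(400,300))]))
for n,Q,dd in(("w",P,d),("s",cloud("side",d2)[0],d2)):
    th=np.radians(79.5);ay=np.array([np.cos(th),np.sin(th)]);ax=np.array([ay[1],-ay[0]])
    q=Q[...,:2]-[.5457,.019];X=q@ax;Y=q@ay;ok=dd>0
    m=ok&(Q[...,2]>.045)&(Q[...,2]<.056)&(abs(X)<.06)&(Y>-.07)&(Y<.06)
    if m.sum(): print(n,m.sum(),X[m].min(),X[m].max(),Y[m].min())
E
```

```text
[0.5446 0.0171 0.1242] [[0.185, 0.983, 0.0], [0.983, -0.185, -0.0], [-0.0, 0.0, -1.0]] [ 0.2 -0.3 -0.7] 0.19109862239075615
w 4686 -0.052852993184930835 0.051537641870231826 -0.05529096345530214
s 856 -0.0531932171568678 0.05225674242098524 -0.057430592924302054
```

View pics/w2.png

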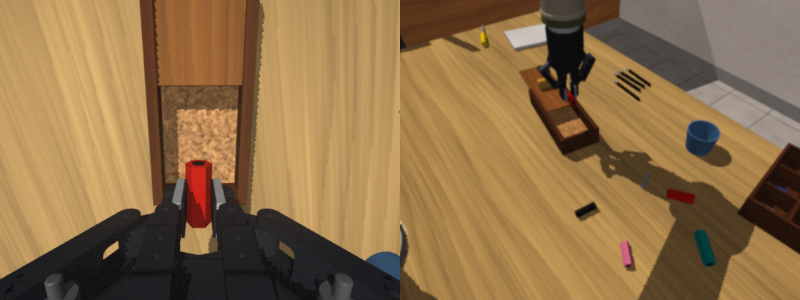

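The wrist view shows the sleeve held at (199,195) over the open well and aligned with the case. I'll lower it and release.

Request:
apply_moves:
  commands: "1 0.2 0.6 -5 0 0 0;1 0.2 0.6 -8.5 0 0 0;1 0.2 0.6 -10 0 0 0;1 0.2 0.6 -10.6 0 0 0;1 0.2 0.6 -10.6 0 0 0;1 0.2 0.6 -10.6 0 0 0;3.2 0.2 0.6 -10.6 0 0 0;3.2 0.2 0.6 -10.6 0 0 0;3.2 0.2 0.6 -10.6 0 0 0;3.2 0.2 0.6 -7 0 0 0;3.2 0.2 0.6 0 0 0 0;3.2 0.2 0.6 2 0 0 0"

```text
time_s: 7.22
position: [0.5482, 0.025, 0.1477]
tool_rot: [[0.182, 0.983, 0.004], [0.983, -0.182, 0.001], [0.002, 0.004, -1.0]]
wrist_force: [0.2, 0.5, -0.4]
gripper_width: 0.376
```

```bash
python3 - <<'E'
from h import *
s=readout.read_state();print(s["position"].round(4),s["wrist_force"].round(1),s["gripper_width"])
im,d=eyes.capture("wrist"); P,T=cloud("wrist",d)
im2,d2=eyes.capture("top");Q,_=cloud("top",d2)
save("pics/w3.png",np.hstack([cv2.resize(im,(400,300)),cv2.resize(im2[80:290,0:280],(400,300))]))
th=np.radians(79.5);ay=np.array([np.cos(th),np.sin(th)]);ax=np.array([ay[1],-ay[0]])
for n,i,R,dd in (("w",im,P,d),("t",im2,Q,d2)):
    z=i.astype(int);red=(z[...,0]>80)&(z[...,1]<65)&(z[...,2]<65)&(dd>0)&(R[...,1]>-.05)&(R[...,1]<.15)
    k,l,st,ce=cv2.connectedComponentsWithStats(red.astype(np.uint8))
    for j in range(1,k):
        if st[j,4]>60:
            p=R[l==j];q=p[:,:2]-[.5457,.019];print(n,st[j,4],ce[j].round(),"X",(q@ax).min(),(q@ax).max(),"Y",(q@ay).min(),(q@ay).max(),"z",np.percentile(p[:,2],[5,95]))
    m=(dd>0)&(R[...,2]>.0615)&(R[...,2]<.078)&(R[...,1]>.13)&(R[...,1]<.25)&(R[...,0]>.52)&(R[...,0]<.64)
    if m.sum()>20:
        p=R[m].astype(np.float32);print(n,"pull",m.sum(),p.mean(0),cv2.minAreaRect(p[:,:2]*1000))
E
```

```text
[0.5482 0.025  0.1477] [ 0.2  0.5 -0.4] 0.37634465989040533
w 3099 [337. 137.] X 0.04142929102468659 0.06414863809858092 Y -0.05714474158134947 0.14420718530808455 z [0.05243239 0.05467457]
w 2535 [216. 154.] X -0.050676703406614426 -0.03917426543760577 Y -0.03521674871688736 0.1255170542454534 z [0.05204741 0.0543453 ]
w 979 [277. 206.] X -0.007511603461232564 0.011367867928540344 Y -0.022643319368598973 0.0292605968300951 z [0.019754   0.02818549]
w 469 [278. 279.] X -0.023739623708793973 0.02882101865597225 Y -0.05475406492779825 -0.046469904808234166 z [0.05224322 0.05425411]
t 617 [192. 211.] X -0.05161785219539612 0.05192475036004213 Y -0.05539033327309739 0.04658928686883911 z [0.04710416 0.0512948 ]
t 202 [185. 209.] X -0.007907085420050572 0.009479656370870278 Y -0.01901758054704511 0.026088161187507685 z [0.01649    0.02499295]
t 93 [120. 222.] X -0.05164899900109358 -0.041036477030332356 Y 0.0930285143871045 0.1246229590497312 z [0.04653086 0.05079571]
```

View pics/w3.png

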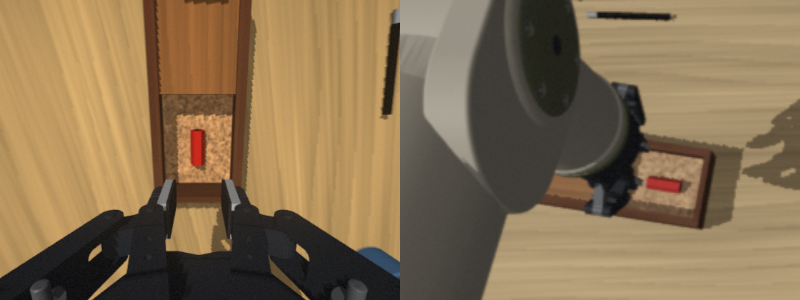

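The sleeve lies flat in the well (wrist picture, at (197,147)), with its top at about 25 mm. Next is the pull.

Request:
apply_moves:
  commands: "5 3 17.2 -2 0 0 1.571;5 3 17.2 -2 0 0 1.571;5 3 17.2 -2 0 0 1.571;5 3 17.2 -2 0 0 1.571;5 3 17.2 -2 0 0 1.571;5 3 17.2 -2 0 0 1.571;5 3 17.2 -2 0 0 1.571;5 3 17.2 -2 0 0 1.571;5 3 17.2 -2 0 0 1.571;5 3 17.2 -2 0 0 1.571;5 3 17.2 -2 0 0 1.571"

```text
time_s: 8.7
position: [0.5764, 0.1971, 0.1235]
tool_rot: [[-0.983, 0.183, -0.001], [0.183, 0.983, -0.0], [0.001, -0.001, -1.0]]
wrist_force: [-0.3, 0.1, -0.9]
gripper_width: 0.586
```

```bash
python3 - <<'E'
from h import *
s=readout.read_state();print(s["position"].round(4),s["tool_rot"].round(3).tolist(),s["qpos"].round(2))
im,d=eyes.capture("wrist"); R,T=cloud("wrist",d);save("pics/w4.png",im)
m=(d>0)&(R[...,2]>.064)&(R[...,2]<.078)&(R[...,1]>.13)&(R[...,1]<.26)&(R[...,0]>.52)&(R[...,0]<.64)
p=R[m].astype(np.float32);print("pull",m.sum(),p.mean(0),cv2.minAreaRect(p[:,:2]*1000))
E
```

```text
[0.5764 0.1971 0.1235] [[-0.983, 0.183, -0.001], [0.183, 0.983, -0.0], [0.001, -0.001, -1.0]] [-0.5   0.42  0.15  1.57 -0.07  1.16  1.06]
pull 1440 [0.57714933 0.20027357 0.07163855] ((578.7339477539062, 200.15408325195312), (15.56553840637207, 44.06795120239258), 79.25272369384766)
```

View pics/w4.png

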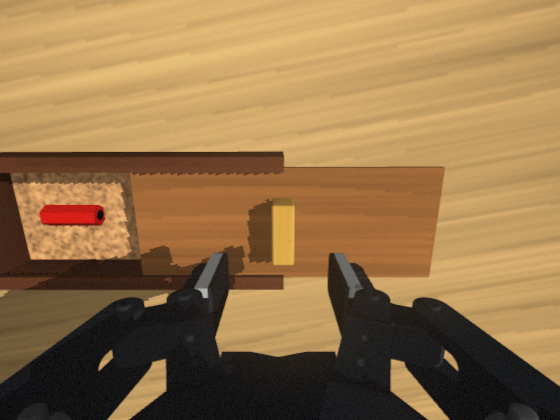

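Request:
apply_moves:
  commands: "5 0.15 0.15 -4 0 0 0;5 0.15 0.15 -6 0 0 0;5 0.15 0.15 -7.1 0 0 0;5 0.15 0.15 -7.1 0 0 0;1 0.15 0.15 -7.1 0 0 0;1 0.15 0.15 -7.1 0 0 0;1 0.15 0.15 -7.1 0 0 0;1 0.15 0.15 -7.1 0 0 0;1 0.15 0.15 -7.1 0 0 0;1 0.15 0.15 -7.1 0 0 0"
  force: 80

```text
time_s: 10.0
position: [0.5789, 0.1991, 0.0545]
tool_rot: [[-0.983, 0.181, 0.002], [0.181, 0.983, 0.001], [-0.002, 0.001, -1.0]]
wrist_force: [-1.9, -0.5, 5.7]
gripper_width: 0.162
```

Request:
apply_moves:
  commands: "1 -0.18 -0.98 0 0 0 0;1 -0.36 -1.97 0 0 0 0;1 -0.55 -2.95 0 0 0 0;1 -0.73 -3.93 0 0 0 0;1 -0.91 -4.92 0 0 0 0;1 -1.09 -5.9 0 0 0 0;1 -1.27 -6.88 0 0 0 0;1 -1.46 -7.86 0 0 0 0;1 -1.64 -8.85 0 0 0 0;1 -1.64 -8.85 0 0 0 0"

```text
time_s: 11.25
position: [0.5623, 0.1089, 0.0545]
tool_rot: [[-0.983, 0.183, 0.002], [0.183, 0.983, 0.0], [-0.002, 0.0, -1.0]]
wrist_force: [-2.2, -1.9, 8.7]
gripper_width: 0.164
```

```bash
python3 - <<'E'
from h import *
s=readout.read_state();print(s["position"].round(4),s["wrist_force"].round(1),s["gripper_width"])
im2,d2=eyes.capture("side");Q,_=cloud("side",d2);im,d=eyes.capture("wrist");W,_=cloud("wrist",d)
save("pics/w5.png",np.hstack([cv2.resize(im,(400,300)),cv2.resize(im2[60:240,130:370],(400,300))]))
th=np.radians(79.5);ay=np.array([np.cos(th),np.sin(th)]);ax=np.array([ay[1],-ay[0]])
for n,R,dd in(("s",Q,d2),("w",W,d)):
    q=R[...,:2]-[.5457,.019];X=q@ax;Y=q@ay
    for y in np.arange(-.06,.26,.005):
        m=(dd>0)&(abs(Y-y)<.0025)&(abs(X)<.035)&(R[...,2]<.06)
        if m.sum()>5: print(f"{y:.3f}:{np.median(R[...,2][m]):.3f}",end=" ")
    print()
E
```

```text
[0.5623 0.1089 0.0545] [-2.2 -1.9  8.7] 0.16406789174928604
-0.060:0.001 -0.055:0.027 -0.050:0.051 -0.020:0.045 -0.015:0.046 -0.010:0.046 -0.005:0.045 -0.000:0.045 0.005:0.046 0.010:0.046 0.015:0.046 0.020:0.046 0.025:0.046 0.030:0.046 0.035:0.046 0.040:0.046 0.045:0.046 0.050:0.046 0.055:0.046 0.060:0.046 0.065:0.046 0.070:0.046 0.075:0.046 0.080:0.047 0.085:0.049 0.090:0.046 0.095:0.046 0.100:0.046 0.105:0.047 0.110:0.046 0.115:0.047 0.120:0.046 0.125:0.046 0.130:0.046 0.135:0.046 0.140:0.046 0.145:0.046 0.150:0.046 0.155:0.046 0.160:0.046 0.165:0.046 0.170:0.047 0.175:0.046 0.180:0.046 0.185:0.047 0.190:0.047 0.195:0.047 0.200:0.047 0.205:0.046 0.210:0.046 
-0.055:0.051 -0.050:0.048 -0.045:0.034 -0.020:0.046 -0.015:0.046 -0.010:0.046 -0.005:0.046 -0.000:0.046 0.005:0.046 0.010:0.046 0.015:0.046 0.020:0.046 0.025:0.046 0.030:0.046 0.035:0.046 0.040:0.046 0.045:0.046 0.050:0.046 0.055:0.046 0.060:0.046 0.065:0.046 0.070:0.046 0.075:0.046 0.080:0.046 0.085:0.046 0.090:0.046 0.095:0.046 0.100:0.046 0.105:0.046 0.110:0.046 0.115:0.046 0.120:0.046 0.125:0.046 0.130:0.046 0.135:0.046 0.140:0.046 0.145:0.046 0.150:0.046 0.155:0.046 0.160:0.046 0.165:0.046 0.170:0.046 0.175:0.046 0.180:0.046 0.185:0.046 0.190:0.046 0.195:0.046 0.200:0.046 0.205:0.046 0.210:0.046 0.245:0.001 0.250:0.001 0.255:0.001
```

View pics/w5.png

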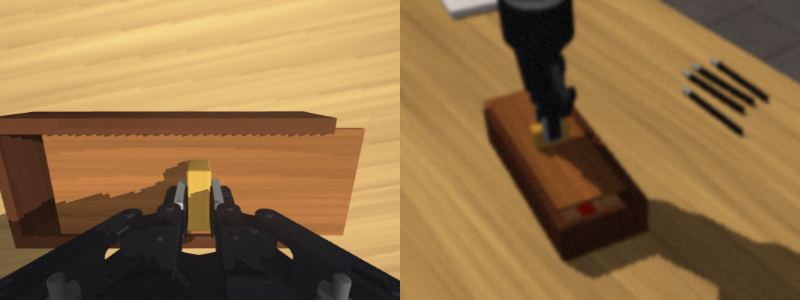

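The lid is following the pull, and about 28–30 mm remain. Next I'll push it over the ridge.

Request:
apply_moves:
  commands: "1 -0.18 -0.98 0 0 0 0;1 -0.27 -1.47 0 0 0 0;1 -0.36 -1.97 0 0 0 0;1 -0.42 -2.26 0 0 0 0;1 -0.47 -2.56 0 0 0 0;1 -0.47 -2.56 0 0 0 0"

```text
time_s: 12.1
position: [0.5577, 0.0843, 0.0545]
tool_rot: [[-0.983, 0.182, 0.002], [0.182, 0.983, 0.001], [-0.002, 0.001, -1.0]]
wrist_force: [-1.8, 0.1, 8.8]
gripper_width: 0.164
```

```bash
cat > lid.py <<'E'
from h import *
s=readout.read_state();print(s["position"].round(4),s["wrist_force"].round(1),s["gripper_width"])
th=np.radians(79.5);ay=np.array([np.cos(th),np.sin(th)]);ax=np.array([ay[1],-ay[0]])
for n in("side","wrist","top"):
    im,dd=eyes.capture(n);R,_=cloud(n,dd);save(f"pics/l_{n}.png",im)
    q=R[...,:2]-[.5457,.019];X=q@ax;Y=q@ay
    print(n,"tcpY",(s["position"][:2]-[.5457,.019])@ay,end=" ")
    m=(dd>0)&(abs(X)<.03)&(abs(R[...,2]-.0455)<.0025)&(Y>-.06)&(Y<.23)
    if m.sum()>9: print("lid",np.percentile(Y[m],[.3,99.7]),end=" ")
    m=(dd>0)&(abs(X)<.03)&(abs(R[...,2]-.0505)<.003)&(abs(Y-.06)>.02)&(Y<.23)&(Y>-.07)
    if m.sum()>9: print("rim",np.percentile(Y[m],[1,99]))
    else: print()
E
python3 lid.py
```

```text
[0.5577 0.0843 0.0545] [-1.8  0.1  8.8] 0.16431861784792468
side tcpY 0.06641315577067583 lid [-0.05610868  0.18238962] rim [-0.05643282  0.1793014 ]
wrist tcpY 0.06641315577067583 lid [-0.0475697   0.18358244] rim [-0.05537404  0.01691335]
top tcpY 0.06641315577067583 lid [-0.05662153  0.16812081] rim [-0.05703619  0.00302005]
```

Request:
apply_moves:
  commands: "1 -0.04 -0.2 0 0 0 0;1 -0.07 -0.4 0 0 0 0;1 -0.11 -0.6 0 0 0 0;1 -0.11 -0.6 0 0 0 0"

```text
time_s: 12.75
position: [0.5574, 0.0825, 0.0545]
tool_rot: [[-0.984, 0.178, 0.004], [0.178, 0.984, 0.005], [-0.003, 0.005, -1.0]]
wrist_force: [3.0, 11.0, 2.6]
gripper_width: 0.164
```

Request:
apply_moves:
  commands: "1 -0.07 -0.4 0 0 0 0;1 -0.13 -0.7 0 0 0 0;1 -0.13 -0.7 0 0 0 0"

```text
time_s: 13.12
position: [0.5573, 0.0821, 0.0546]
tool_rot: [[-0.985, 0.173, 0.007], [0.173, 0.985, 0.011], [-0.005, 0.012, -1.0]]
wrist_force: [10.4, 28.1, -6.1]
gripper_width: 0.168
```

```bash
python3 lid.py
```

```text
[0.5573 0.0821 0.0546] [10.4 28.1 -6.1] 0.16803497895322428
side tcpY 0.06419762748586481 lid [-0.05635598  0.18125907] rim [-0.05644653  0.17690706]
wrist tcpY 0.06419762748586481 lid [-0.0473748  0.181696 ] rim [-0.05525561  0.02660735]
top tcpY 0.06419762748586481 lid [-0.05690222  0.15079263] rim [-0.05700684  0.01248307]
```

Request:
apply_moves:
  commands: "1 0.08 0.45 0 0 0 0;1 0.15 0.85 0 0 0 0;1 0.15 0.85 0 0 0 0;5 0.15 0.85 0 0 0 0;5 0.15 0.85 0 0 0 0;5 0.15 0.85 0 0 0 0;5 0.15 0.85 3 0 0 0;5 0.15 0.85 8 0 0 0;5 0.15 0.85 13 0 0 0;5 0.15 6 14 0 0 0;5 0.15 12 14 0 0 0;5 0.15 16 14 0 0 0"

```text
time_s: 14.78
position: [0.5555, 0.2346, 0.1932]
tool_rot: [[-0.984, 0.179, -0.0], [0.179, 0.984, 0.001], [0.0, 0.001, -1.0]]
wrist_force: [0.3, -0.5, -0.6]
gripper_width: 0.59
```

```bash
python3 lid.py; python3 - <<'E'
import cv2,numpy as np
a=cv2.imread("pics/l_wrist.png");b=cv2.imread("pics/l_side.png")[60:240,130:370]
cv2.imwrite("pics/w6.png",np.hstack([cv2.resize(a,(400,300)),cv2.resize(b,(400,300))]))
E
```

```text
[0.5555 0.2346 0.1932] [ 0.3 -0.5 -0.6] 0.589962374998062
side tcpY 0.21377581577965593 lid [-0.05631862  0.18124898] rim [-0.05668708  0.17582559]
wrist tcpY 0.21377581577965593 lid [-0.05090371  0.17925816] rim [-0.05806209  0.15257156]
top tcpY 0.21377581577965593 lid [-0.05677713  0.17988524] rim [-0.05679425  0.15373439]
```

View pics/w6.png

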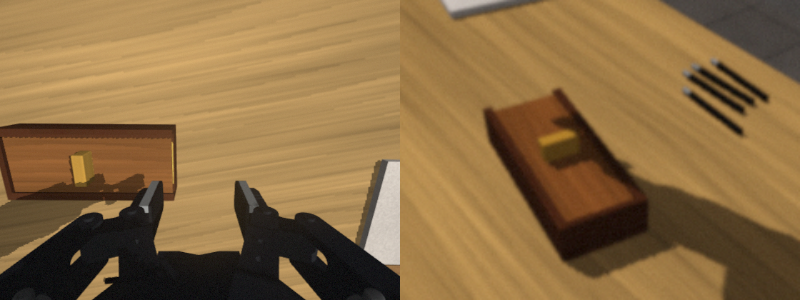

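The lid is against the end wall, from Y=-0.05 to 0.18, and the gripper is clear. I'm handing in.

```bash
python3 -c "
from rig import close_job; print(close_job())"
```

```text
the job is handed in; nothing more can be done
None
```

The smaller red sleeve is inside the pencil case and the lid is shut. I handed the job in just after 15 s on the robot's clock.

- **Sleeve:** I picked it over the larger red, pink and turquoise bars. I gripped it at 16 mm, lowered it into the well and let go. The wrist and top pictures showed it lying flat there, with its top at about 25 mm.
- **Lid:** I pinched the brass pull and slid the lid about 120 mm, past the ridge. It stopped hard, with about 28 N along the case moving it only 0.4 mm. I then let go and moved clear.
- **Last checks:**
  - All three cameras put the lid's far end at 179–181 mm in the case frame; shut is 180 mm.
  - The wrist force was about zero.
  - The final pictures show the case closed, so the sleeve can no longer be seen in them.
- **One disagreement:** while pinching the pull, the gripper read about 14 mm against the stated 16 mm. The lid followed the gripper, so I saw no sign of slipping.

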